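Bolt the hatch of the sample case

TASK

Bolt the hatch of the low sample case: slide its barrel bolt across until the handle meets the stop, then turn the handle down into the notch until it lies fully home, and let go. Work gently: never ram the handle against the stop or force it down on the plate beside the notch, and leave the vials, tools, bottle, cup and carton where they are.

Things in the scene. Friction and masses are not known exactly. Their poses are not given: they have to be found in the camera images.
- case: Low pale sample case, fixed to the bench, 240 (x) x 380 (y) x 90 mm high. Origin: centre of its underside; z up, -x its front towards the robot, +y its left seen from the robot. Along the lid's front lies a steel barrel bolt parallel to y: axis at x -70 mm, 30 mm above the lid. Beside it a steel keeper: a ledge plate, a notch at its +y end, a stop block beyond. A 50 mm staple at y 85 takes the tip.
- ledge (a point): Point on top of the keeper's upright ledge plate, 8 mm thick, 44 mm above the lid, 38 mm in front of the bolt's axis. It runs beside the slide; a handle turned down too early lands on it at about 1.0 rad. At its +y end is the notch, 13.5 mm wide along y for the 10 mm stem, floor 27 mm above the lid.
- stop_span (a point): Over the bolt's axis, 52 mm above the lid: the middle of the span in which the stop's face lies. The stop is a block 14 mm thick, reaching from 14 mm behind to 42 mm in front of the axis; its face is also the notch's +y wall, so a stem resting on it is over the notch. It was clamped by hand, up to 20 mm either way along y, NOT reported: feel for it, pushing well under 18 N.
- barrel: Fixed steel guide of the bolt on the lid, a block 30 x 20 x 46 mm at y = -110 mm in its frame, with the bolt and handle that it carries. Origin: on the lid's top below the bolt's axis, at the middle of the case's length; axes as the case's.
- bolt (a joint): Travel of the bolt, m: 0 drawn back, grows as it slides towards the case's +y; starts between 0 and 0.014. Dry friction about 2.5 N, no spring.
- handle (a joint): Angle of the handle about the bolt's axis, rad: 0 upright, grows as it turns down towards the case's front (-x); home on the notch's floor at about 1.5. Starts between -0.2 and 0.35. Friction holds it where it is left; about 1 to 2 N at the knob turns it.
- pivot (a point): Point on the bolt's axis where the handle's stem is rooted; slides with the bolt; 120 mm above the bench.
- knob (a point): Centre of the black ball knob, 22 mm across, at the end of the handle: a straight round steel stem 10 mm thick, the knob's centre 70 mm from the pivot. The knob can be pinched from above along the case's y; it may pivot between the fingers as the handle turns. With the handle home it is about 125 mm above the bench, just over the case's front edge.
- vial_a: capped amber glass vial, 22 mm across, 46 tall, standing on the hatch behind the bolt. Origin: centre of its underside. A bystander.
- vial_b: capped clear glass vial, 22 mm across, 46 tall, standing on the case's fixed end. Origin: centre of its underside. A bystander.
- driver: screwdriver 170 mm long lying on the lid at the back. Origin: the middle of its underside, lying along its x. A bystander.
- cup: paper cup, 72 mm rim, 80 tall, on the bench left of the case. Origin: centre of its underside. A bystander.
- reagent: amber reagent bottle, 72 mm across, 140 tall, on the bench right of the case. Origin: centre of its underside. A bystander.
- wrench: wrench 160 mm long lying on the bench, front left. Origin: the middle of its underside, lying along its x. A bystander.
- carton: small cardboard carton 70 x 110 x 45 mm on the bench, front right. Origin: centre of its underside. A bystander.

How it is judged:
By the outcome, as a careful person would: the job done as asked, in the order asked, and still so for the second after the job is handed in, with the robot touching nothing.
It also fails if it takes over 46 s, if anything falls off the work surface, if the arm or the gripper's body presses on something with over 40 N, if the wrist force passes 120 N, or if a joint passes its speed limit or range.

ROBOT

A 6-joint arm with a two-finger parallel gripper is mounted at the origin on the work surface. World frame = base frame: x ahead of the robot, y to its left, z up, the work surface at z = 0. Lengths are in mm, angles in rad, forces in N, time in s.
With the tool pointing down it reaches from about 275 to 750 mm from the base axis. Payload 10.2 kg.
Tool frame: the origin (TCP) lies midway between the tips of the shut fingers; the grasp point (between the pads) lies 19 mm behind it; z points along the fingers, y is the line along which they close (so a half turn about z gives the same grasp; the last joint's range is limited). The gripper opens to 85 mm and grips with 20 to 120 N. Pads are 22 mm wide; open, the fingers measure 114 mm over their backs; the gripper's body (76 mm by 85 mm) begins 54 mm behind the grasp point. The pads swing forward as they close: fully open they stand 13 mm farther back than shut.
Start: joints at [0.885, 0.313, 1.498, -0, 1.331, -0.223], TCP at [234.402, 469.773, 231.294] pointing down, gripper open.
Joint ranges: [-2.94, 2.94], [-0.97, 2.17], [0.19, 2.56], [-1.23, 4.37], [0.02, 3.11], [-2.88, 2.88]. Speed limits (rad/s): [2.39, 2.39, 3.01, 3.14, 3.14, 3.14].

INTERFACE

Orientations are given as a unit quaternion [w, x, y, z].
In Python, from rig import sense, capture, finish_job, find_in, place_of gives the robot as it stands. The module is installed in compiled form; this text tells all that it offers.
- The arm moves only by the shell command python3 -m jog 'ROWS' [FORCE]. ROWS is JSON, a list of rows, each an object of numbers: "tx", "ty", "tz": the shift along the tool's x, y, z in mm; "ax", "ay", "az": the turn, a rotation vector about the tool's x, y, z in rad; "jaw": the closure, from -1 (fully open) to 1 (shut), so that 0 is half open. In form: [{"tx": .., "ty": .., "tz": .., "ax": .., "ay": .., "az": .., "jaw": ..}, ...]. A call has 1 to 5 rows; each row shifts and turns the commanded pose from where the row before left it, along the tool's axes as they then stand; what a row does not reach is not made up. A row lasts 1/8 s, in which the tool goes at most 62.5 mm and 10.7 degrees, less where a joint would pass 70% of its speed; a pose out of reach is approached as far as the arm can. A call with a gripper value outside its range is refused whole. The fingers move at their own pace and stop on an object; FORCE is the grip in N (left out, the last holds). Time passes only in rows, so rows that do not move let the fingers close. It gives the time, the measured TCP pose, the force, the opening and the grip force at its end, in the units of the state.
- sense(): the state, without advancing time (a new reading comes with each control period).
- capture(name): name is "scene" or "top" or "wrist"; returns a dict with "color" (480x640x3 uint8, red, green, blue), "depth" (480x640 float32, mm along the optical axis (not along the pixel's ray), 0 where there is no reading), "fx", "fy", "cx", "cy" (pixels), "camera_from_world" (4x4, takes a point from world to camera coordinates); the wrist camera has in their place "mount" (4x4, takes a point from camera to tool coordinates, whose origin is the TCP and whose axes are the flange's). Camera axes: x right, y up, looking along -z (the intrinsics and any distortion apply to the point x, -y, -z); pixel columns grow to the right and rows downward; lengths in mm; the calibration is good to about 2 mm. The wrist camera is an equidistant fisheye: a pixel r from the principal point sees the ray r / f radians off the axis. A picture is of the moment at which its call begins: read the wrist's pose just before it.
- finish_job(): hands the job in; it is judged then, once.
Trained networks look in the newest picture that a camera, given by its name, has taken for a name from the list of things; names that differ only in an ending like _2 or _b are one class to them, and where a whole thing is asked for, a point or a joint stands for the part that bears it (a point fixed in the world has none). Each returns a list of dicts, best first, with "conf" (0 to 1); they miss things now and then, are a little off and sometimes report something else, mostly with a low value. They report only what shows in the picture. A call takes as long as a camera call.
- find_in(query, camera): "centre" ([column, row] in pixels, amid what is visible of it).
- place_of(query, camera): "centre" ([column, row] in pixels: a listed point, or the origin of a listed thing).
The state is a dict: "time_s": time; "joints": joint angles; "dq": joint speeds; "tau": joint torques, N m; "eef_pos": TCP position; "ee_rot": TCP orientation; "force": force on the tool from outside, world axes, zero at the start; "wrist_torque": the same for the moment, N m; "grip_width": opening from 0.0 (shut) to 1.0 (fully open); "grip_force": force on a finger pad.
Only numpy, scipy, OpenCV 4.12 (cv2) and the standard library are available. Lean on these libraries where they do the work, as an engineer would, in place of code of your own. Each camera call takes 0.05 s, during which the arm holds its last target. There are 200 camera calls.

## Working session

There is one attempt and no reset: what is moved stays moved. The work goes in short steps, Python scripts to look and compute and a shell command to move; the robot and the scene stay as the last step left them, time stands still between calls to the robot, and variables do not carry over. Pictures are saved under pics/ and viewed, at most 10 in all, crops included, and the job is handed in when it is done.

```bash
mkdir -p pics; cat > h.py <<'E'
import numpy as np, cv2
from rig import sense, capture, find_in, place_of
from scipy.spatial.transform import Rotation as R
def ray(c,px):
    M=np.linalg.inv(np.array(c["camera_from_world"]))
    d=np.array([(px[0]-c["cx"])/c["fx"],-(px[1]-c["cy"])/c["fy"],-1.0])
    return M[:3,3],M[:3,:3]@d
def atz(c,px,z):
    o,d=ray(c,px); return o+d*(z-o[2])/d[2]
def atdepth(c,px):
    o,d=ray(c,px); u,v=int(round(px[0])),int(round(px[1]))
    p=c["depth"][v-1:v+2,u-1:u+2]; p=p[p>0]
    return o+d*np.median(p) if len(p) else None
def tri(c1,p1,c2,p2):
    o1,d1=ray(c1,p1);o2,d2=ray(c2,p2);d1/=np.linalg.norm(d1);d2/=np.linalg.norm(d2)
    s=np.linalg.lstsq(np.c_[d1,-d2],o2-o1,rcond=None)[0]
    a,b=o1+s[0]*d1,o2+s[1]*d2
    return (a+b)/2,np.linalg.norm(a-b)
E
cat > look.py <<'E'
from h import *
np.set_printoptions(precision=1,suppress=True)
cs={n:capture(n) for n in("scene","top")}
for n,c in cs.items(): cv2.imwrite(f"pics/{n}0.png",c["color"][:,:,::-1])
for q in("case","knob","pivot","ledge","stop_span","barrel","vial_a","reagent","cup"):
    r={n:place_of(q,n) for n in cs}
    out=[q]
    for n in cs:
        for k in r[n][:1]: out+=[n,np.array(k["centre"]),round(k["conf"],2),atdepth(cs[n],k["centre"])]
    if all(r.values()): out+=["TRI",*tri(cs["scene"],r["scene"][0]["centre"],cs["top"],r["top"][0]["centre"])]
    print(*out)
s=sense();print(s["eef_pos"],s["ee_rot"],s["force"],s["grip_width"],s["time_s"])
E
python3 look.py
```

```text
case scene [311.6 296.2] 0.72 [720.8 -57.7 104. ] top [335.3 214.9] 0.86 [627.5 -32.4  91.6] TRI [640.4 -35.1  12.3] 2.0055635695825784
knob scene [313.2 223.8] 0.71 [568.  -15.3 141.5] top [356.7 249.8] 0.63 [541.5 -70.4 196.5] TRI [555.7 -44.1 139.7] 62.20016264859947
pivot scene [283.  235.6] 0.78 [569.7 -77.3 124.8] top [353.4 243.9] 0.93 [553.2 -64.4 194.9] TRI [560.9 -72.2 116.5] 6.899408956127181
ledge scene [288.5 216.9] 0.57 [524.8 -56.1 133.9] top [348.3 259.8] 0.9 [527.  -56.7 135. ] TRI [527.  -56.6 135.6] 0.09468342128827827
stop_span scene [316.8 223.6] 0.97 [569.8  -8.3 142. ] top [319.1 243.9] 0.57 [565.2   3.1  91.3] TRI [559.7  -1.3 133. ] 8.113462489944132
barrel scene [308.5 243.3] 0.69 [568.3 -24.8  92.4] top [335.9 241.3] 0.94 [566.2 -32.1 127.9] TRI [570.7 -29.2  95.4] 7.402065110191088
vial_a scene [378.2 258.7] 0.8 [652.4  94.8  98.3] top [377.5 204.5] 0.62 [ 641.1 -119.2  134.2] TRI [678.4 -27.7 170.9] 196.28490798722783
reagent scene [189.2 299.4] 0.64 [ 617.  -274.1   42.5] top [447.9 240.7] 0.63 [ 567.2 -268.9  104. ] TRI [ 578.9 -285.6    5.1] 14.640403534998066
cup scene [428.7 269.1] 0.97 [645.1 218.8  33.8] top [219.4 230.9] 0.55 [607.6 235.3   5.4] TRI [610.1 240.   -4.7] 5.434289899184116
[234.4 469.8 231.3] [-0.   0.2  1.  -0. ] [0.3 0.6 0.8] 0.999942460946227 1.0
```

```bash
python3 - <<'E'
import cv2
a=cv2.imread("pics/scene0.png")[150:350,170:470]; b=cv2.imread("pics/top0.png")[150:310,230:470]
cv2.imwrite("pics/sc.png",cv2.resize(a,None,fx=2.6,fy=2.6,interpolation=cv2.INTER_CUBIC)); cv2.imwrite("pics/tc.png",cv2.resize(b,None,fx=3.3,fy=3.3,interpolation=cv2.INTER_CUBIC))
E
```

```text
(no output)
```

View pics/sc.png

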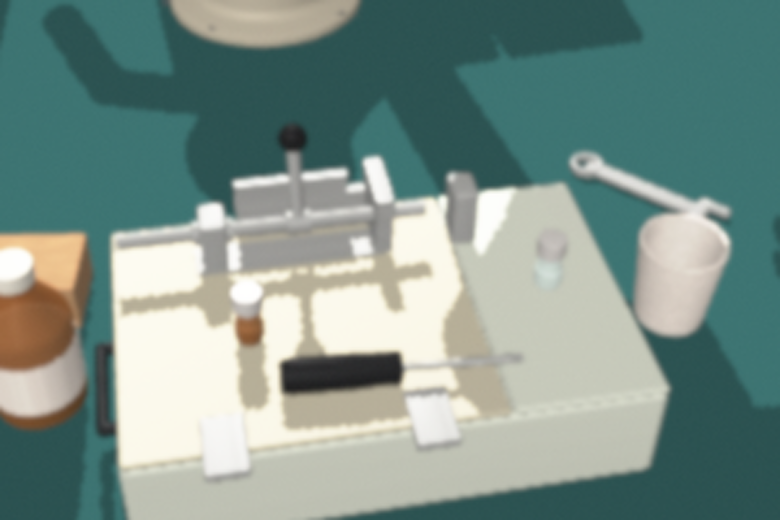

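View pics/tc.png

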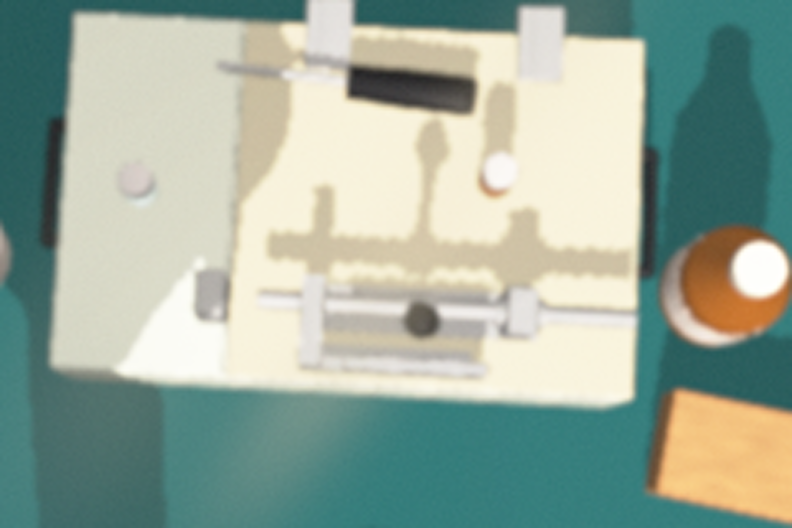

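The scene view, from behind the case, shows the knob upright at about (282,203). The stop slab is at about (315,225), with the ledge between them. In the top view the knob is at (357.6,246.7), the stop at about (324,247) and the bolt runs from (309,240) to (422,247).

```bash
cat > m.py <<'E'
from h import *
np.set_printoptions(precision=1,suppress=True)
a=capture("scene");b=capture("top")
T=lambda x,y:(230+x/3.3,150+y/3.3); S=lambda x,y:(170+x/2.6,150+y/2.6)
print("knob",tri(a,S(292,137),b,T(421,319)))
p,q=atz(b,T(262,298),120),atz(b,T(635,319),120); print("bolt ends",p,q,"yaw",np.arctan2(p[0]-q[0],-(p[1]-q[1])), )
p,q=atz(b,T(75,368),90),atz(b,T(632,404),90);print("front edge",p,q)
print("stop face top",atz(b,T(325,277),142),atz(b,T(322,362),142), "thick other side",atz(b,T(303,277),142))
print("stop scene depth",atdepth(a,S(372,162)),atdepth(a,S(385,200)))
print("knob scene depth",atdepth(a,S(292,137)),"knob top depth",atdepth(b,T(421,319)))
E
python3 m.py
```

```text
knob (array([548.3, -72.4, 189. ]), np.float64(0.624208692403838))
bolt ends [569.8  22.9 120. ] [ 553.6 -211.7  120. ] yaw 3.072539600034016
front edge [529.2 145.3  90. ] [ 501.7 -213.7   90. ]
stop face top [579.9 -16.9 142. ] [527.2 -14.3 142. ] thick other side [580.1  -3.2 142. ]
stop scene depth [530.8  -5.8 141. ] [579.5  -8.3 141.1]
knob scene depth [556.6 -73.6 195. ] knob top depth [547.2 -72.  199.4]
```

```bash
cat > g.py <<'E'
# usage: g.py x y z -> tool-frame shift from measured pose; case-yaw error
import sys
from h import *
np.set_printoptions(precision=3,suppress=True)
s=sense(); w,x,y,z=s["ee_rot"]; r=R.from_quat([x,y,z,w])
p=np.array(s["eef_pos"]); print("p",p,"R",r.as_matrix().tolist(),"w",s["grip_width"])
yaw=-0.072; u=np.array([-np.sin(yaw),np.cos(yaw),0])
for sg in(1,-1):
    Y=sg*u; Z=np.array([0,0,-1.]); G=R.from_matrix(np.c_[np.cross(Y,Z),Y,Z])
    print("rotvec",sg,(r.inv()*G).as_rotvec())
t=np.array([float(v) for v in sys.argv[1:4]])
print("shift",r.inv().apply(t-p), "if turned first:",G.inv().apply(t-p))
E
python3 g.py 549 -72.4 232
```

```text
p [234.381 469.764 231.29 ] R [[-0.894829123628279, 0.4464088240587481, -3.61819231405014e-05], [0.4464088250127431, 0.8948291235451946, -2.461870631009319e-05], [2.138663083825809e-05, -3.8181465188175286e-05, -0.9999999990423938]] w 0.9988770777769066
rotvec 1 [-0.    -0.    -0.391]
rotvec -1 [-0.     0.     2.751]
shift [-523.557 -344.696   -0.708] if turned first: [352.806 518.126  -0.71 ]
```

```bash
python3 -m jog '[{"az":-0.13},{"az":-0.13},{"az":-0.131},{"tx":-30,"ty":-44},{"tx":-32,"ty":-47}]' 20; python3 -m jog '[{"tx":-32,"ty":-47},{"tx":-32,"ty":-47},{"tx":-32,"ty":-47},{"tx":-32,"ty":-47},{"tx":-32,"ty":-47}]'; python3 -m jog '[{"tx":-32,"ty":-47},{"tx":-32,"ty":-47},{"tx":-32,"ty":-47},{"tx":-32,"ty":-47},{}]'; python3 g.py 549 -72.4 232
```

```text
p [234.381 469.764 231.29 ] R [[-0.894829123628279, 0.4464088240587481, -3.61819231405014e-05], [0.4464088250127431, 0.8948291235451946, -2.461870631009319e-05], [2.138663083825809e-05, -3.8181465188175286e-05, -0.9999999990423938]] w 0.9988770777769066
rotvec 1 [-0.    -0.    -0.391]
rotvec -1 [-0.     0.     2.751]
shift [-523.557 -344.696   -0.708] if turned first: [352.806 518.126  -0.71 ]schema error: expected keys tx, ty, tz, ax, ay, az, jaw
schema error: expected keys tx, ty, tz, ax, ay, az, jaw
schema error: expected keys tx, ty, tz, ax, ay, az, jaw
```

```bash
python3 -m jog '[{"tx":0,"ty":0,"tz":0,"ax":0,"ay":0,"az":-0.13,"jaw":-1},{"tx":0,"ty":0,"tz":0,"ax":0,"ay":0,"az":-0.13,"jaw":-1},{"tx":0,"ty":0,"tz":0,"ax":0,"ay":0,"az":-0.131,"jaw":-1},{"tx":-32,"ty":-47,"tz":0,"ax":0,"ay":0,"az":0,"jaw":-1},{"tx":-32,"ty":-47,"tz":0,"ax":0,"ay":0,"az":0,"jaw":-1}]' 20
python3 -m jog '[{"tx":-32,"ty":-47,"tz":0,"ax":0,"ay":0,"az":0,"jaw":-1},{"tx":-32,"ty":-47,"tz":0,"ax":0,"ay":0,"az":0,"jaw":-1},{"tx":-32,"ty":-47,"tz":0,"ax":0,"ay":0,"az":0,"jaw":-1},{"tx":-32,"ty":-47,"tz":0,"ax":0,"ay":0,"az":0,"jaw":-1},{"tx":-32,"ty":-47,"tz":0,"ax":0,"ay":0,"az":0,"jaw":-1}]'
python3 g.py 549 -72.4 232
```

```text
time_s: 1.72
eef_pos: [291.8, 370.3, 231.2]
ee_rot: [0.0, 0.035, 0.999, 0.0]
force: [1.6, -0.6, -0.2]
grip_width: 0.996
grip_force: 0.0
time_s: 2.35
eef_pos: [435.0, 123.8, 231.5]
ee_rot: [0.0, 0.036, 0.999, 0.0]
force: [1.1, 1.3, -0.5]
grip_width: 0.999
grip_force: 0.0
p [434.951 123.795 231.54 ] R [[-0.9974112376219464, 0.07190536723873797, 0.0006642497417090864], [0.071905460821901, 0.9974114450741405, 0.00011806398608228237], [-0.0006540408604912687, 0.00016552153025533009, -0.9999997724165621]] w 0.9992302666777224
rotvec 1 [0.    0.001 0.   ]
rotvec -1 [-0.001  0.    -3.142]
shift [-127.861 -187.486   -0.408] if turned first: [127.867 187.482  -0.46 ]
```

```bash

python3 -m jog '[{"tx":-32,"ty":-47,"tz":0,"ax":0,"ay":0,"az":0,"jaw":-1},{"tx":-32,"ty":-47,"tz":0,"ax":0,"ay":0,"az":0,"jaw":-1},{"tx":-32,"ty":-47,"tz":0,"ax":0,"ay":0,"az":0,"jaw":-1},{"tx":-26,"ty":-36,"tz":0,"ax":0,"ay":0,"az":0,"jaw":-1},{"tx":0,"ty":0,"tz":0,"ax":0,"ay":0,"az":0,"jaw":-1}]'
cat > w.py <<'E'
# wrist look: project knob point; rays to bearings at given z
from h import *
import sys
np.set_printoptions(precision=1,suppress=True)
s=sense(); c=capture("wrist"); cv2.imwrite("pics/w%s.png"%sys.argv[1],c["color"][:,:,::-1])
w,x,y,z=s["ee_rot"]; r=R.from_quat([x,y,z,w]); p=np.array(s["eef_pos"]); M=np.array(c["mount"])
def wat(px,zz):
    d=np.array([px[0]-c["cx"],px[1]-c["cy"]]); t=np.hypot(*d)/c["fx"]; e=d/max(np.hypot(*d),1e-9)
    v=np.array([np.sin(t)*e[0],-np.sin(t)*e[1],-np.cos(t)])
    o=r.apply(M[:3,3])+p; v=r.apply(M[:3,:3]@v); return o+v*(zz-o[2])/v[2]
print("p",p,s["force"],s["grip_width"])
for q,zz in(("knob",189),("stop_span",142),("ledge",134),("pivot",120),("barrel",90)):
    for k in place_of(q,"wrist")[:1]: print(q,np.array(k["centre"]),k["conf"],wat(k["centre"],zz))
for a in sys.argv[2:]:
    u,v,zz=map(float,a.split(",")); print(a,wat((u,v),zz))
E
python3 w.py 1; python3 g.py 549 -72.4 232
```

```text
time_s: 2.98
eef_pos: [543.9, -62.1, 230.6]
ee_rot: [-0.0, 0.037, 0.999, -0.0]
force: [0.8, 0.3, 0.0]
grip_width: 1.005
grip_force: 0.0
p [543.9 -62.1 230.6] [0.8 0.3 0. ] 1.0050424979223802
knob [294.6 273.1] 0.62 [546.  -74.4 189. ]
stop_span [400.3 269.4] 0.82 [567.2  -7.4 142. ]
ledge [323.4 212.4] 0.62 [526.  -56.7 134. ]
pivot [299.5 261.4] 0.62 [563.8 -76.5 120. ]
barrel [355.  247.1] 0.63 [565.7 -33.4  90. ]
p [542.946 -58.815 231.597] R [[-0.997511663496415, 0.07050101683746993, 0.00029633342344332676], [0.07050101110238674, 0.9975117074738544, -2.976804467793737e-05], [-0.00029769473661958346, -8.802165789538658e-06, -0.999999955650182]] w 0.998634326142829
rotvec 1 [-0.     0.     0.001]
rotvec -1 [-0.   -0.   -3.14]
shift [ -6.997 -13.125  -0.401] if turned first: [ 7.015 13.115 -0.403]
```

View pics/w1.png

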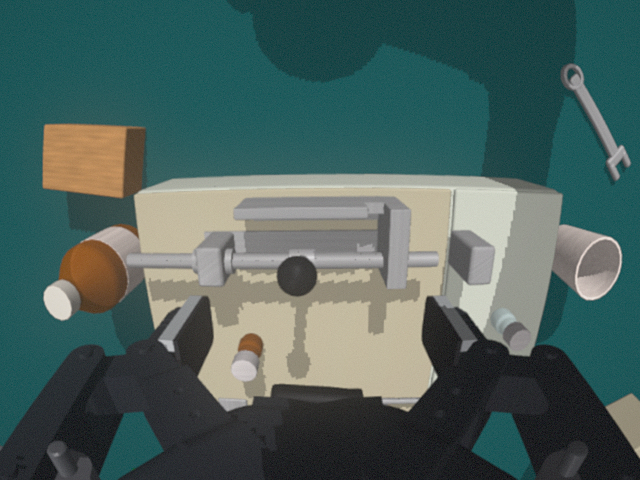

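The wrist view shows the knob at (297,276), the stop slab at x 385–408 and the notch at (375,208). It agrees with the triangulated knob position.

```bash

python3 -m jog '[{"tx":-5,"ty":-13,"tz":0,"ax":0,"ay":0,"az":0,"jaw":-1},{"tx":0,"ty":0,"tz":27,"ax":0,"ay":0,"az":0,"jaw":-0.5},{"tx":0,"ty":0,"tz":27,"ax":0,"ay":0,"az":0,"jaw":-0.2},{"tx":0,"ty":0,"tz":0,"ax":0,"ay":0,"az":0,"jaw":-0.2},{"tx":0,"ty":0,"tz":0,"ax":0,"ay":0,"az":0,"jaw":-0.2}]'
python3 w.py 2; python3 g.py 547.5 -72.5 177
```

```text
time_s: 3.9
eef_pos: [547.8, -73.5, 178.5]
ee_rot: [0.001, 0.036, 0.999, -0.0]
force: [-0.3, -0.5, 0.6]
grip_width: 0.601
grip_force: 0.0
p [547.8 -73.5 178.5] [-0.3 -0.5  0.6] 0.6005735462584793
knob [315.1 310.4] 0.57 [546.2 -74.2 189. ]
stop_span [440.  293.6] 0.93 [566.6  -7.1 142. ]
ledge [346.7 224. ] 0.79 [525.8 -56.6 134. ]
pivot [312.3 280.7] 0.92 [562.1 -77.5 120. ]
barrel [381.2 263. ] 0.62 [565.4 -31.9  90. ]
p [547.443 -73.131 177.824] R [[-0.9974252547795069, 0.07170876495990511, 0.0008450774882341509], [0.0717085180521077, 0.9974255795262205, -0.00031897578889406963], [-0.0008657752633202157, -0.00025755525318569314, -0.9999995920491594]] w 0.6008942527895874
rotvec 1 [-0.     0.001  0.   ]
rotvec -1 [-0.001 -0.    -3.141]
shift [-0.011  0.634  0.824] if turned first: [ 0.011 -0.633  0.824]
```

View pics/w2.png

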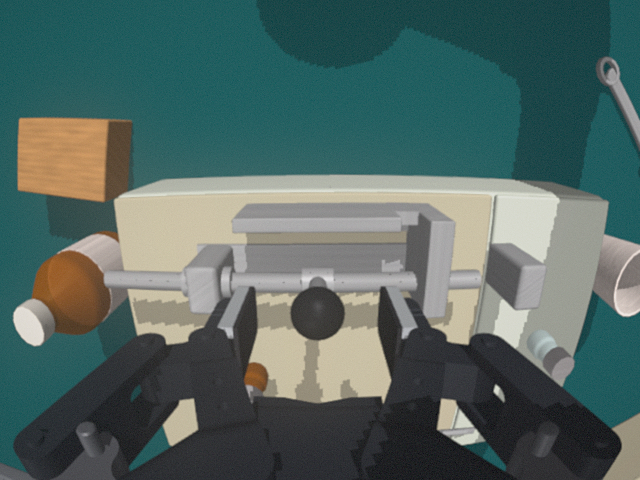

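The knob at (317,312) sits midway between the pads, and the stop face's top edge is at about (421,225)–(425,300). I'm closing the jaws.

```bash

python3 -m jog '[{"tx":0,"ty":0,"tz":0,"ax":0,"ay":0,"az":0,"jaw":0.3},{"tx":0,"ty":0,"tz":0,"ax":0,"ay":0,"az":0,"jaw":0.6},{"tx":0,"ty":0,"tz":0,"ax":0,"ay":0,"az":0,"jaw":1},{"tx":0,"ty":0,"tz":0,"ax":0,"ay":0,"az":0,"jaw":1},{"tx":0,"ty":0,"tz":0,"ax":0,"ay":0,"az":0,"jaw":1}]' 25
python3 w.py 3 422,230,142 425,300,142 406,215,134
```

```text
time_s: 4.82
eef_pos: [547.3, -73.1, 177.5]
ee_rot: [0.0, 0.036, 0.999, -0.0]
force: [-1.1, -0.3, 3.0]
grip_width: 0.231
grip_force: 24.4
p [547.3 -73.1 177.5] [-1.1 -0.3  3. ] 0.23057120827085334
knob [319.7 314.5] 0.69 [547.2 -72.2 189. ]
ledge [346.5 227.4] 0.75 [526.8 -56.5 134. ]
pivot [315.7 285.5] 0.8 [564.3 -75.3 120. ]
barrel [383.  264.3] 0.58 [565.4 -30.5  90. ]
422,230,142 [528.7 -18.2 142. ]
425,300,142 [568.5 -15.7 142. ]
406,215,134 [522.3 -24.8 134. ]
```

```bash

python3 -m jog '[{"tx":0,"ty":4,"tz":0,"ax":0,"ay":0,"az":0,"jaw":1},{"tx":0,"ty":8,"tz":0,"ax":0,"ay":0,"az":0,"jaw":1},{"tx":0,"ty":8,"tz":0,"ax":0,"ay":0,"az":0,"jaw":1},{"tx":0,"ty":8,"tz":0,"ax":0,"ay":0,"az":0,"jaw":1},{"tx":0,"ty":6,"tz":0,"ax":0,"ay":0,"az":0,"jaw":1}]'
python3 -m jog '[{"tx":0,"ty":4,"tz":0,"ax":0,"ay":0,"az":0,"jaw":1},{"tx":0,"ty":2,"tz":0,"ax":0,"ay":0,"az":0,"jaw":1},{"tx":0,"ty":0,"tz":0,"ax":0,"ay":0,"az":0,"jaw":1},{"tx":0,"ty":0,"tz":0,"ax":0,"ay":0,"az":0,"jaw":1}]'
python3 w.py 4
```

```text
time_s: 5.75
eef_pos: [549.7, -39.1, 177.5]
ee_rot: [-0.0, 0.036, 0.999, -0.0]
force: [-2.0, -2.0, 5.5]
grip_width: 0.234
grip_force: 24.6
time_s: 6.25
eef_pos: [550.1, -33.0, 177.5]
ee_rot: [-0.0, 0.036, 0.999, -0.0]
force: [-2.1, -0.9, 5.1]
grip_width: 0.234
grip_force: 24.6
p [550.1 -33.  177.5] [-2.1 -0.9  5.1] 0.2335710062174212
knob [319.1 312.4] 0.55 [549.  -32.2 189. ]
stop_span [367.8 297.7] 0.91 [566.8  -7.3 142. ]
ledge [267.6 227.7] 0.68 [526.7 -57.3 134. ]
pivot [314.1 284.5] 0.97 [566.3 -36.1 120. ]
barrel [322.6 266.3] 0.74 [566.5 -30.7  90. ]
```

View pics/w4.png

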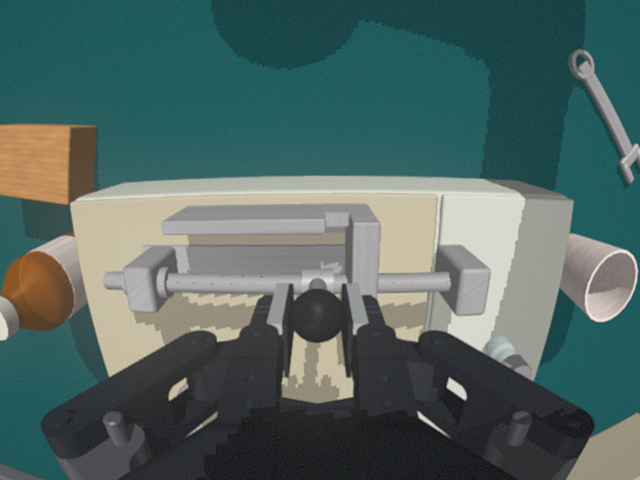

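The bolt slides with the knob at (317,313), and the stop face at x≈350 is still ahead. Next come fine steps to feel for the stop.

```bash

python3 -m jog '[{"tx":0,"ty":3,"tz":0,"ax":0,"ay":0,"az":0,"jaw":1},{"tx":0,"ty":2,"tz":0,"ax":0,"ay":0,"az":0,"jaw":1},{"tx":0,"ty":1,"tz":0,"ax":0,"ay":0,"az":0,"jaw":1},{"tx":0,"ty":0,"tz":0,"ax":0,"ay":0,"az":0,"jaw":1}]' | egrep 'pos|force'
python3 -m jog '[{"tx":0,"ty":1,"tz":0,"ax":0,"ay":0,"az":0,"jaw":1},{"tx":0,"ty":0.5,"tz":0,"ax":0,"ay":0,"az":0,"jaw":1},{"tx":0,"ty":0,"tz":0,"ax":0,"ay":0,"az":0,"jaw":1}]'| egrep 'pos|force'
```

```text
eef_pos: [550.5, -27.2, 177.5]
force: [-2.7, -1.5, 6.4]
grip_force: 24.6
eef_pos: [550.6, -25.8, 177.5]
force: [-2.7, -2.5, 5.9]
grip_force: 24.6
```

```bash

python3 -m jog '[{"tx":0,"ty":1,"tz":0,"ax":0,"ay":0,"az":0,"jaw":1},{"tx":0,"ty":0,"tz":0,"ax":0,"ay":0,"az":0,"jaw":1}]' | egrep 'pos|^force'
python3 -m jog '[{"tx":0,"ty":1,"tz":0,"ax":0,"ay":0,"az":0,"jaw":1},{"tx":0,"ty":0,"tz":0,"ax":0,"ay":0,"az":0,"jaw":1}]'| egrep 'pos|^force'
```

```text
eef_pos: [550.7, -24.8, 177.5]
force: [-2.0, -1.8, 5.8]
eef_pos: [550.8, -23.8, 177.5]
force: [-2.7, -2.7, 5.3]
```

```bash

python3 -m jog '[{"tx":0,"ty":0.8,"tz":0,"ax":0,"ay":0,"az":0,"jaw":1},{"tx":0,"ty":0,"tz":0,"ax":0,"ay":0,"az":0,"jaw":1}]' | egrep 'pos|^force'
python3 -m jog '[{"tx":0,"ty":0.8,"tz":0,"ax":0,"ay":0,"az":0,"jaw":1},{"tx":0,"ty":0,"tz":0,"ax":0,"ay":0,"az":0,"jaw":1}]'| egrep 'pos|^force'
```

```text
eef_pos: [550.8, -23.0, 177.5]
force: [-3.0, -2.0, 5.9]
eef_pos: [550.9, -22.2, 177.5]
force: [-2.7, -1.3, 5.6]
```

```bash

python3 -m jog '[{"tx":0,"ty":0.8,"tz":0,"ax":0,"ay":0,"az":0,"jaw":1},{"tx":0,"ty":0,"tz":0,"ax":0,"ay":0,"az":0,"jaw":1}]' | egrep 'pos|^force'
python3 -m jog '[{"tx":0,"ty":0.8,"tz":0,"ax":0,"ay":0,"az":0,"jaw":1},{"tx":0,"ty":0,"tz":0,"ax":0,"ay":0,"az":0,"jaw":1}]'| egrep 'pos|^force'
```

```text
eef_pos: [550.9, -21.4, 177.5]
force: [-2.4, -1.2, 6.3]
eef_pos: [551.0, -20.6, 177.5]
force: [-2.2, -2.8, 5.4]
```

```bash

python3 -m jog '[{"tx":0,"ty":0.8,"tz":0,"ax":0,"ay":0,"az":0,"jaw":1},{"tx":0,"ty":0,"tz":0,"ax":0,"ay":0,"az":0,"jaw":1}]' | egrep 'pos|^force'
python3 -m jog '[{"tx":0,"ty":0.8,"tz":0,"ax":0,"ay":0,"az":0,"jaw":1},{"tx":0,"ty":0,"tz":0,"ax":0,"ay":0,"az":0,"jaw":1}]'| egrep 'pos|^force'; python3 w.py 5
```

```text
eef_pos: [551.0, -20.1, 177.5]
force: [-2.4, -3.4, 5.8]
eef_pos: [551.1, -19.9, 177.5]
force: [-2.4, -6.7, 5.4]
p [551.1 -19.9 177.5] [-2.4 -6.7  5.4] 0.2324768365978799
knob [344.5 299.8] 0.66 [545.3  -8.8 189. ]
stop_span [343.1 297.6] 0.75 [566.7  -7.4 142. ]
ledge [241.8 229.3] 0.96 [527.6 -58.1 134. ]
pivot [315.3 284.1] 0.72 [567.2 -22.4 120. ]
```

View pics/w5.png

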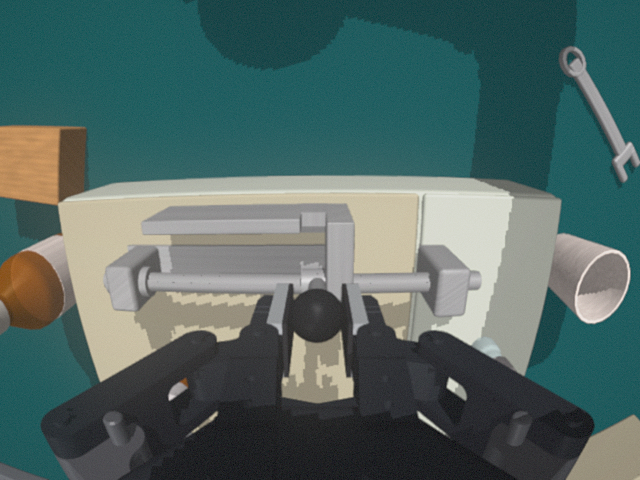

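Contact with the stop is felt: the knob stopped at y≈-20 and the force rose to 6.7 N. The picture shows the stem against the slab face at x≈327, with the notch at (313,218) in line with it. I'll back off slightly to relieve the force, then start the arc.

```bash

python3 -m jog '[{"tx":0,"ty":-2,"tz":0,"ax":0,"ay":0,"az":0,"jaw":1},{"tx":0,"ty":0,"tz":0,"ax":0,"ay":0,"az":0,"jaw":1}]' | egrep 'pos|^force'
python3 -m jog '[{"tx":5.6,"ty":0,"tz":1.7,"ax":0,"ay":0,"az":0,"jaw":1},{"tx":5.7,"ty":0,"tz":2,"ax":0,"ay":0,"az":0,"jaw":1},{"tx":0,"ty":0,"tz":0,"ax":0,"ay":0,"az":0,"jaw":1}]' | egrep 'pos|^force'
python3 -m jog '[{"tx":6.3,"ty":0,"tz":3.1,"ax":0,"ay":0,"az":0,"jaw":1},{"tx":6,"ty":0,"tz":3.6,"ax":0,"ay":0,"az":0,"jaw":1},{"tx":0,"ty":0,"tz":0,"ax":0,"ay":0,"az":0,"jaw":1}]'| egrep 'pos|force|width'
```

```text
eef_pos: [551.1, -20.6, 177.5]
force: [-1.2, -0.1, 6.3]
eef_pos: [539.6, -19.9, 173.7]
force: [-1.1, -0.1, 7.0]
eef_pos: [527.0, -19.0, 166.5]
force: [-0.9, -0.4, 2.3]
grip_width: 0.234
grip_force: 25.2
```

```bash

python3 -m jog '[{"tx":5.6,"ty":-0.3,"tz":4.2,"ax":0,"ay":0,"az":0,"jaw":1},{"tx":5.1,"ty":0,"tz":4.8,"ax":0,"ay":0,"az":0,"jaw":1},{"tx":0,"ty":0,"tz":0,"ax":0,"ay":0,"az":0,"jaw":1}]' | egrep 'pos|force'
python3 -m jog '[{"tx":4.6,"ty":0,"tz":5.2,"ax":0,"ay":0,"az":0,"jaw":1},{"tx":4.1,"ty":0,"tz":5.7,"ax":0,"ay":0,"az":0,"jaw":1},{"tx":0,"ty":0,"tz":0,"ax":0,"ay":0,"az":0,"jaw":1}]'| egrep 'pos|force|width'
python3 w.py 6
```

```text
eef_pos: [516.2, -18.4, 157.5]
force: [-2.8, 2.1, 3.1]
grip_force: 25.9
eef_pos: [507.8, -18.0, 146.6]
force: [-1.7, 1.3, 2.0]
grip_width: 0.232
grip_force: 26.8
p [507.8 -18.  146.6] [-1.7  1.3  2. ] 0.2319895066421748
knob [313.5 328.8] 0.93 [496.4 -18.4 189. ]
stop_span [346.4 401.8] 0.82 [569.   -7.5 142. ]
ledge [241.  328.2] 0.81 [525.8 -56.5 134. ]
pivot [315.5 377. ] 0.61 [567.9 -23.3 120. ]
barrel [301.2 346.6] 0.97 [565.8 -32.3  90. ]
```

View pics/w6.png

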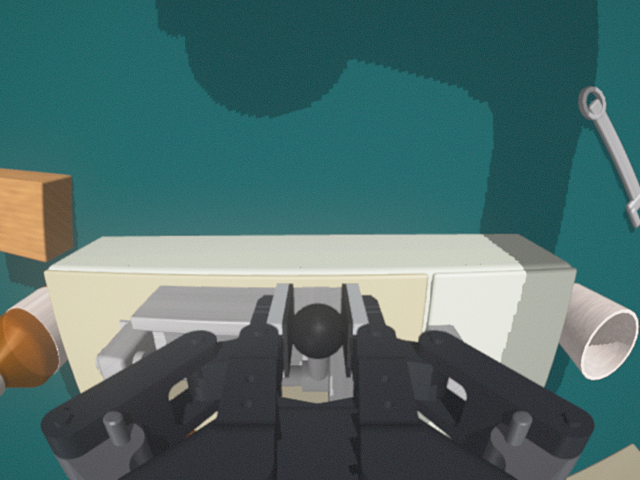

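The knob at (317,330) is still held and the handle is at about 1 rad, level with the notch, with only small forces. I'm continuing down.

```bash

python3 -m jog '[{"tx":1.8,"ty":0,"tz":3,"ax":0,"ay":0,"az":0,"jaw":1},{"tx":0,"ty":0,"tz":0,"ax":0,"ay":0,"az":0,"jaw":1}]' | egrep 'pos|force'
python3 -m jog '[{"tx":1.6,"ty":0,"tz":3.1,"ax":0,"ay":0,"az":0,"jaw":1},{"tx":0,"ty":0,"tz":0,"ax":0,"ay":0,"az":0,"jaw":1}]'| egrep 'pos|^force'
python3 -m jog '[{"tx":1.5,"ty":0,"tz":3.1,"ax":0,"ay":0,"az":0,"jaw":1},{"tx":0,"ty":0,"tz":0,"ax":0,"ay":0,"az":0,"jaw":1}]'| egrep 'pos|^force'
```

```text
eef_pos: [506.3, -17.9, 143.9]
force: [-3.5, 2.3, 1.8]
grip_force: 27.0
eef_pos: [504.7, -17.8, 140.7]
force: [-1.7, 1.4, 2.0]
eef_pos: [503.2, -17.8, 137.5]
force: [0.1, 3.0, 0.1]
```

```bash

python3 -m jog '[{"tx":1.7,"ty":0,"tz":4.4,"ax":0,"ay":0,"az":0,"jaw":1},{"tx":1.5,"ty":0,"tz":4.5,"ax":0,"ay":0,"az":0,"jaw":1},{"tx":1.1,"ty":0,"tz":4.4,"ax":0,"ay":0,"az":0,"jaw":1},{"tx":0,"ty":0,"tz":0,"ax":0,"ay":0,"az":0,"jaw":1}]' | egrep 'pos|^force'
python3 -m jog '[{"tx":0.7,"ty":0,"tz":3.5,"ax":0,"ay":0,"az":0,"jaw":1},{"tx":0.5,"ty":0,"tz":3.5,"ax":0,"ay":0,"az":0,"jaw":1},{"tx":0,"ty":0,"tz":0,"ax":0,"ay":0,"az":0,"jaw":1}]'| egrep 'pos|^force'
```

```text
eef_pos: [498.7, -17.5, 123.9]
force: [-1.9, 1.8, 0.9]
eef_pos: [497.7, -17.3, 117.1]
force: [-2.1, 0.8, 0.7]
```

```bash

python3 -m jog '[{"tx":0.2,"ty":0,"tz":1.5,"ax":0,"ay":0,"az":0,"jaw":1},{"tx":0,"ty":0,"tz":0,"ax":0,"ay":0,"az":0,"jaw":1}]' | egrep 'pos|^force'
python3 -m jog '[{"tx":0.1,"ty":0,"tz":1,"ax":0,"ay":0,"az":0,"jaw":1},{"tx":0,"ty":0,"tz":0,"ax":0,"ay":0,"az":0,"jaw":1}]'| egrep 'pos|^force'
python3 -m jog '[{"tx":0,"ty":0,"tz":1,"ax":0,"ay":0,"az":0,"jaw":1},{"tx":0,"ty":0,"tz":0,"ax":0,"ay":0,"az":0,"jaw":1}]'| egrep 'pos|^force'
```

```text
eef_pos: [497.5, -17.4, 115.9]
force: [-1.3, 0.3, 1.1]
eef_pos: [497.5, -17.3, 115.0]
force: [-2.5, 1.8, 1.5]
eef_pos: [497.4, -17.4, 113.9]
force: [-2.8, 0.4, 1.9]
```

```bash

python3 -m jog '[{"tx":0,"ty":0,"tz":1,"ax":0,"ay":0,"az":0,"jaw":1},{"tx":0,"ty":0,"tz":0,"ax":0,"ay":0,"az":0,"jaw":1}]'| egrep 'pos|^force'
python3 -m jog '[{"tx":0,"ty":0,"tz":1,"ax":0,"ay":0,"az":0,"jaw":1},{"tx":0,"ty":0,"tz":0,"ax":0,"ay":0,"az":0,"jaw":1}]'| egrep 'pos|^force'
```

```text
eef_pos: [497.3, -17.3, 112.9]
force: [-3.7, 0.9, 2.7]
eef_pos: [497.3, -17.4, 111.8]
force: [-4.5, 0.4, 1.9]
```

```bash

python3 -m jog '[{"tx":0.2,"ty":0,"tz":1,"ax":0,"ay":0,"az":0,"jaw":1},{"tx":0,"ty":0,"tz":0,"ax":0,"ay":0,"az":0,"jaw":1}]'| egrep 'pos|^force'
python3 w.py 7
```

```text
eef_pos: [497.3, -17.3, 110.9]
force: [-3.7, 2.1, 2.2]
p [497.3 -17.3 110.9] [-3.7  2.1  2.2] 0.23408836614819012
knob [316.7 326. ] 0.96 [464.6 -15.1 189. ]
barrel [300.3 396.1] 0.89 [566.5 -31.9  90. ]
```

View pics/w7.png

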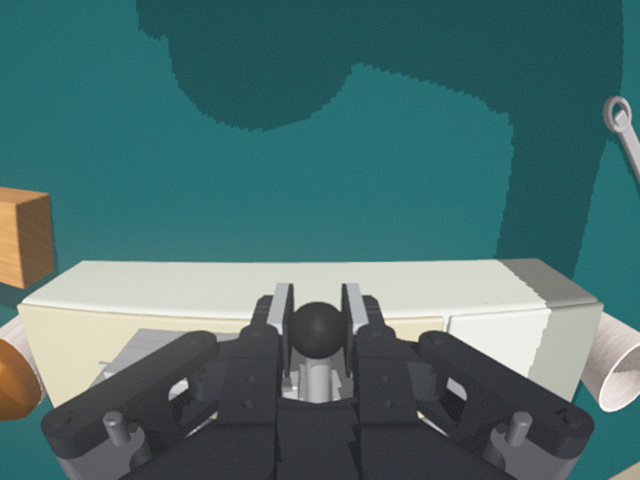

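The knob at (317,331) is still between the pads and the stem at (317,375) runs back over the notch. There is no floor reaction yet, so I'm lowering further.

```bash

python3 -m jog '[{"tx":-0.3,"ty":0,"tz":1,"ax":0,"ay":0,"az":0,"jaw":1},{"tx":0,"ty":0,"tz":0,"ax":0,"ay":0,"az":0,"jaw":1}]'| egrep 'pos|^force'
python3 -m jog '[{"tx":0,"ty":0,"tz":1,"ax":0,"ay":0,"az":0,"jaw":1},{"tx":0,"ty":0,"tz":0,"ax":0,"ay":0,"az":0,"jaw":1}]'| egrep 'pos|^force'
```

```text
eef_pos: [497.3, -17.4, 109.9]
force: [-4.5, 0.3, 2.1]
eef_pos: [497.5, -17.4, 108.9]
force: [-3.1, 0.3, 0.6]
```

```bash

python3 -m jog '[{"tx":0,"ty":0,"tz":1,"ax":0,"ay":0,"az":0,"jaw":1},{"tx":0,"ty":0,"tz":0,"ax":0,"ay":0,"az":0,"jaw":1}]'| egrep 'pos|^force'
python3 -m jog '[{"tx":0,"ty":0,"tz":1,"ax":0,"ay":0,"az":0,"jaw":1},{"tx":0,"ty":0,"tz":0,"ax":0,"ay":0,"az":0,"jaw":1}]'| egrep 'pos|^force'
python3 - <<'E'
from h import *
c=capture("scene");cv2.imwrite("pics/sA.png",cv2.resize(c["color"][150:280,240:400,::-1],None,fx=4.5,fy=4.5,interpolation=cv2.INTER_CUBIC))
E
```

```text
eef_pos: [497.4, -17.4, 107.9]
force: [-4.3, -1.0, 1.7]
eef_pos: [497.7, -17.4, 107.0]
force: [-4.1, 0.0, 1.6]
```

View pics/sA.png

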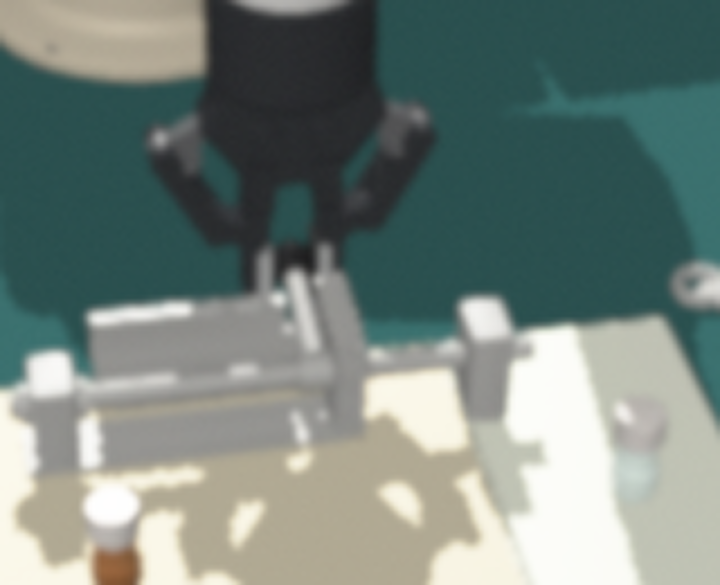

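The scene crop shows the stem running from the pivot at crop (318,370) to the knob at crop (295,258), in line with the notch against the stop. I'm computing the handle angle from this and the wrist view.

```bash
cat > ang.py <<'E'
from h import *
import sys
from scipy.optimize import minimize_scalar
np.set_printoptions(precision=1,suppress=True)
s=sense(); c=capture("wrist"); sc=capture("scene"); tp=capture("top")
w,x,y,z=s["ee_rot"]; r=R.from_quat([x,y,z,w]); p=np.array(s["eef_pos"]); M=np.array(c["mount"])
cv2.imwrite("pics/wa.png",c["color"][:,:,::-1])
f=np.array([-0.9974,0.0718,0]); piv=np.array([567.0,-21.3,120])
K=lambda t:piv+70*(np.sin(t)*f+np.cos(t)*np.array([0,0,1]))
def pw(P):
    q=np.linalg.inv(M)@np.r_[r.inv().apply(P-p),1]; q=q[:3]; d=np.array([q[0],-q[1]]); th=np.arctan2(np.hypot(*d),-q[2])
    return np.array([c["cx"],c["cy"]])+c["fx"]*th*d/np.hypot(*d)
def ps(c):
    def g(P):
        q=np.array(c["camera_from_world"])@np.r_[P,1]; return np.array([c["cx"]-c["fx"]*q[0]/q[2],c["cy"]+c["fy"]*q[1]/q[2]])
    return g
# dark ball in wrist picture: fit circle by hough
g=cv2.GaussianBlur(cv2.cvtColor(c["color"],cv2.COLOR_RGB2GRAY),(3,3),0)[280:380,270:365]
h=cv2.HoughCircles(g,cv2.HOUGH_GRADIENT,1,20,param1=80,param2=10,minRadius=22,maxRadius=34); print("hough",None if h is None else h[0][:2]+[270,280,0])
for n,g in(("wrist",pw),("scene",ps(sc)),("top",ps(tp))):
    print(n,[ (round(k["conf"],2),np.array(k["centre"])) for k in place_of("knob",n)[:2]],"expected",[(t,g(K(t))) for t in(1.0,1.2,1.3,1.4,1.5,1.55)])
print(p,s["force"])
E
python3 ang.py
```

```text
hough [[316.5 328.5  28.9]]
wrist [(0.58, array([317.5, 327.5]))] expected [(1.0, array([320.7, 400.1])), (1.2, array([320.5, 362.4])), (1.3, array([320.4, 346.5])), (1.4, array([320.3, 333. ])), (1.5, array([320.2, 321.9])), (1.55, array([320.1, 317.2]))]
scene [(0.51, array([304.1, 209.4]))] expected [(1.0, array([305.1, 200.1])), (1.2, array([304.6, 203.3])), (1.3, array([304.4, 205.2])), (1.4, array([304.3, 207.4])), (1.5, array([304.2, 209.8])), (1.55, array([304.2, 211.1]))]
top [(0.63, array([333.3, 242.5]))] expected [(1.0, array([329.1, 268.6])), (1.2, array([328.9, 272.1])), (1.3, array([328.8, 273.3])), (1.4, array([328.7, 274.2])), (1.5, array([328.7, 274.8])), (1.55, array([328.7, 274.9]))]
[497.7 -17.4 106.9] [-3.5  1.2  2.1]
```

```bash

python3 -m jog '[{"tx":0,"ty":0,"tz":1.5,"ax":0,"ay":0,"az":0,"jaw":1},{"tx":0,"ty":0,"tz":0,"ax":0,"ay":0,"az":0,"jaw":1}]'| egrep 'pos|^force'
python3 -m jog '[{"tx":0,"ty":0,"tz":1.5,"ax":0,"ay":0,"az":0,"jaw":1},{"tx":0,"ty":0,"tz":0,"ax":0,"ay":0,"az":0,"jaw":1}]'| egrep 'pos|^force'
python3 ang.py | egrep 'hough|wrist'
```

```text
eef_pos: [497.6, -17.3, 105.5]
force: [-2.5, 0.6, 1.5]
eef_pos: [497.6, -17.4, 103.9]
force: [-1.1, -0.3, 1.5]
hough [[317.5 326.5  31.1]
wrist [(0.91, array([316. , 324.7]))] expected [(1.0, array([320.8, 406.3])), (1.2, array([320.5, 367.6])), (1.3, array([320.4, 351.3])), (1.4, array([320.3, 337.4])), (1.5, array([320.2, 325.9])), (1.55, array([320.1, 321.1]))]
```

```bash

python3 -m jog '[{"tx":0,"ty":0,"tz":1,"ax":0,"ay":0,"az":0,"jaw":1},{"tx":0,"ty":0,"tz":0,"ax":0,"ay":0,"az":0,"jaw":1}]'| egrep 'pos|^force'
python3 -m jog '[{"tx":0,"ty":0,"tz":1,"ax":0,"ay":0,"az":0,"jaw":1},{"tx":0,"ty":0,"tz":0,"ax":0,"ay":0,"az":0,"jaw":1}]'| egrep 'pos|^force'
python3 ang.py | egrep 'hough|wrist'
```

```text
eef_pos: [497.7, -17.4, 103.0]
force: [-0.1, 0.5, 0.1]
eef_pos: [497.6, -17.4, 102.0]
force: [0.4, 0.2, 1.6]
hough [[317.5 327.5  28.8]]
wrist [(0.83, array([317.6, 324.2]))] expected [(1.0, array([320.8, 410.3])), (1.2, array([320.6, 371. ])), (1.3, array([320.5, 354.3])), (1.4, array([320.3, 340.1])), (1.5, array([320.2, 328.4])), (1.55, array([320.1, 323.4]))]
```

```bash

python3 -m jog '[{"tx":0,"ty":0,"tz":1,"ax":0,"ay":0,"az":0,"jaw":1},{"tx":0,"ty":0,"tz":0,"ax":0,"ay":0,"az":0,"jaw":1}]'| egrep 'pos|^force'
python3 -m jog '[{"tx":0,"ty":0,"tz":1,"ax":0,"ay":0,"az":0,"jaw":1},{"tx":0,"ty":0,"tz":0,"ax":0,"ay":0,"az":0,"jaw":1}]'| egrep 'pos|^force'
python3 ang.py | egrep 'hough|wrist'
```

```text
eef_pos: [497.7, -17.4, 101.4]
force: [-1.0, 0.9, 6.3]
eef_pos: [497.8, -17.4, 100.2]
force: [0.7, 0.7, 1.9]
hough [[317.5 331.5  31.1]
wrist [(0.79, array([315.1, 329.7]))] expected [(1.0, array([320.9, 413.9])), (1.2, array([320.7, 373.9])), (1.3, array([320.6, 357. ])), (1.4, array([320.4, 342.5])), (1.5, array([320.3, 330.5])), (1.55, array([320.2, 325.4]))]
```

Floor contact is felt: Fz rose to 6.3 N and then the pads slipped on the knob. I'm releasing and backing out upward.

```bash

python3 -m jog '[{"tx":0,"ty":0,"tz":0,"ax":0,"ay":0,"az":0,"jaw":0.2},{"tx":0,"ty":0,"tz":0,"ax":0,"ay":0,"az":0,"jaw":-0.1},{"tx":0,"ty":0,"tz":0,"ax":0,"ay":0,"az":0,"jaw":-0.1},{"tx":0,"ty":0,"tz":0,"ax":0,"ay":0,"az":0,"jaw":-0.1}]'| egrep 'time|pos|force|width'
python3 ang.py | egrep 'hough|wrist'
```

```text
time_s: 19.45
eef_pos: [497.4, -17.3, 99.9]
force: [-0.9, -0.3, 0.2]
grip_width: 0.548
grip_force: 0.0
hough [[317.5 332.5  30.1]]
wrist [(0.68, array([316.1, 329.8]))] expected [(1.0, array([320.8, 415.3])), (1.2, array([320.6, 375.2])), (1.3, array([320.5, 358.3])), (1.4, array([320.3, 343.7])), (1.5, array([320.2, 331.7])), (1.55, array([320.1, 326.6]))]
```

```bash

python3 -m jog '[{"tx":0,"ty":0,"tz":-8,"ax":0,"ay":0,"az":0,"jaw":-0.1},{"tx":0,"ty":0,"tz":-20,"ax":0,"ay":0,"az":0,"jaw":-0.1},{"tx":0,"ty":0,"tz":-25,"ax":0,"ay":0,"az":0,"jaw":-0.1},{"tx":0,"ty":0,"tz":-10,"ax":0,"ay":0,"az":0,"jaw":-0.1},{"tx":0,"ty":0,"tz":0,"ax":0,"ay":0,"az":0,"jaw":0.9}]'| egrep 'pos|^force'
python3 -m jog '[{"tx":0,"ty":0,"tz":0,"ax":0,"ay":0,"az":0,"jaw":1},{"tx":0,"ty":0,"tz":0,"ax":0,"ay":0,"az":0,"jaw":1},{"tx":0,"ty":0,"tz":0,"ax":0,"ay":0,"az":0,"jaw":1}]' | egrep 'pos|^force|width'
python3 ang.py; cp pics/wa.png pics/w8.png
```

```text
eef_pos: [497.7, -17.4, 163.3]
force: [-0.2, 0.6, 0.4]
eef_pos: [497.4, -17.3, 162.6]
force: [-1.1, 1.0, 0.5]
grip_width: -0.001
hough None
wrist [(0.76, array([317.2, 266.8]))] expected [(1.0, array([319.6, 319.2])), (1.2, array([319.5, 294.9])), (1.3, array([319.4, 285.2])), (1.4, array([319.3, 277. ])), (1.5, array([319.3, 270.5])), (1.55, array([319.2, 267.9]))]
scene [(0.55, array([302.2, 207.9]))] expected [(1.0, array([305.1, 200.1])), (1.2, array([304.6, 203.3])), (1.3, array([304.4, 205.2])), (1.4, array([304.3, 207.4])), (1.5, array([304.2, 209.8])), (1.55, array([304.2, 211.1]))]
top [] expected [(1.0, array([329.1, 268.6])), (1.2, array([328.9, 272.1])), (1.3, array([328.8, 273.3])), (1.4, array([328.7, 274.2])), (1.5, array([328.7, 274.8])), (1.55, array([328.7, 274.9]))]
[497.4 -17.3 162.6] [-1.1  1.   0.5]
```

View pics/w8.png

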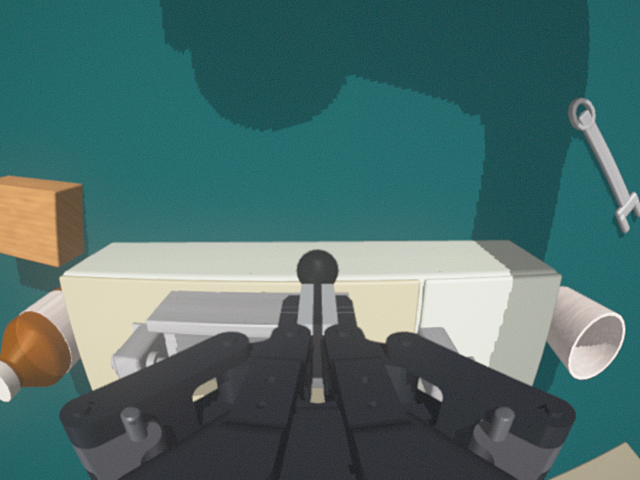

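The knob sits at (317,270), matching the 1.5 rad projection. I'll do one light press on it from above with the shut fingertips to confirm it is home.

```bash

python3 -m jog '[{"tx":0,"ty":0,"tz":14,"ax":0,"ay":0,"az":0,"jaw":1},{"tx":0,"ty":0,"tz":8,"ax":0,"ay":0,"az":0,"jaw":1},{"tx":0,"ty":0,"tz":2,"ax":0,"ay":0,"az":0,"jaw":1},{"tx":0,"ty":0,"tz":0,"ax":0,"ay":0,"az":0,"jaw":1}]'| egrep 'pos|^force'
python3 -m jog '[{"tx":0,"ty":0,"tz":1,"ax":0,"ay":0,"az":0,"jaw":1},{"tx":0,"ty":0,"tz":0,"ax":0,"ay":0,"az":0,"jaw":1}]'| egrep 'pos|^force'
python3 -m jog '[{"tx":0,"ty":0,"tz":0.8,"ax":0,"ay":0,"az":0,"jaw":1},{"tx":0,"ty":0,"tz":0,"ax":0,"ay":0,"az":0,"jaw":1}]'| egrep 'pos|^force'
```

```text
eef_pos: [497.5, -17.4, 138.9]
force: [0.7, 0.5, 0.0]
eef_pos: [497.6, -17.4, 138.1]
force: [0.3, -0.2, 0.6]
eef_pos: [497.5, -17.3, 137.2]
force: [-0.2, -0.0, -0.1]
```

```bash

python3 -m jog '[{"tx":0,"ty":0,"tz":0.8,"ax":0,"ay":0,"az":0,"jaw":1},{"tx":0,"ty":0,"tz":0,"ax":0,"ay":0,"az":0,"jaw":1}]'| egrep 'pos|^force'
python3 -m jog '[{"tx":0,"ty":0,"tz":0.8,"ax":0,"ay":0,"az":0,"jaw":1},{"tx":0,"ty":0,"tz":0,"ax":0,"ay":0,"az":0,"jaw":1}]'| egrep 'pos|^force'
```

```text
eef_pos: [497.5, -17.3, 136.4]
force: [-0.1, -0.1, 0.6]
eef_pos: [497.6, -17.4, 135.7]
force: [0.3, 0.5, 1.3]
```

```bash

python3 -m jog '[{"tx":0,"ty":0,"tz":0.6,"ax":0,"ay":0,"az":0,"jaw":1},{"tx":0,"ty":0,"tz":0,"ax":0,"ay":0,"az":0,"jaw":1}]'| egrep 'pos|^force'
python3 -m jog '[{"tx":0,"ty":0,"tz":0.4,"ax":0,"ay":0,"az":0,"jaw":1},{"tx":0,"ty":0,"tz":0,"ax":0,"ay":0,"az":0,"jaw":1}]'| egrep 'pos|^force'
```

```text
eef_pos: [497.6, -17.4, 135.4]
force: [-1.8, 1.3, 4.5]
eef_pos: [497.6, -17.4, 135.2]
force: [-3.0, 0.5, 7.7]
```

Solid at 135–136 mm, which is the expected knob top, so the handle is home. I'm retreating and handing in.

```bash

python3 -m jog '[{"tx":0,"ty":0,"tz":-10,"ax":0,"ay":0,"az":0,"jaw":1},{"tx":0,"ty":0,"tz":-40,"ax":0,"ay":0,"az":0,"jaw":1},{"tx":0,"ty":0,"tz":-40,"ax":0,"ay":0,"az":0,"jaw":1},{"tx":0,"ty":0,"tz":0,"ax":0,"ay":0,"az":0,"jaw":1},{"tx":0,"ty":0,"tz":0,"ax":0,"ay":0,"az":0,"jaw":1}]'| egrep 'time|pos|^force'
python3 ang.py | egrep 'wrist|scene'; python3 -c "from rig import finish_job; print(finish_job())"
```

```text
time_s: 23.68
eef_pos: [497.2, -17.3, 223.9]
force: [-0.4, -0.6, 0.6]
wrist [(0.59, array([317.5, 236.7]))] expected [(1.0, array([318.9, 270.8])), (1.2, array([318.8, 254.3])), (1.3, array([318.8, 247.7])), (1.4, array([318.7, 242.4])), (1.5, array([318.7, 238.3])), (1.55, array([318.7, 236.7]))]
scene [(0.57, array([302.7, 211.6]))] expected [(1.0, array([305.1, 200.1])), (1.2, array([304.6, 203.3])), (1.3, array([304.4, 205.2])), (1.4, array([304.3, 207.4])), (1.5, array([304.2, 209.8])), (1.55, array([304.2, 211.1]))]
the job is handed in; nothing more can be done
None
```

The hatch is bolted: I slid the bolt to the stop (6.7 N felt), eased it back about 0.5 mm, turned the handle down home at about 1.5 rad, let go, and handed the job in at about 24 s with the arm clear; no verdict was returned.

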